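# Set out the pepper jars in order of size

### The job

Set out the four round yellow-lidded pepper jars on the display riser, one upright in the middle of each cork pad, in order of size: the largest on the pad next to the counter bell, then down to the smallest at the tasting-bowl end. Put each jar down without dropping it or tipping it over, and leave the brown oil bottle standing where it is.

Things in the scene. Friction and masses are not known exactly. Their poses are not given: they have to be found in the camera images.
- jar_a_mid (a point): The largest of the four round pepper jars: a plain upright cylinder 126 mm tall and 56 mm in diameter over its whole height, dark peppercorn contents, yellow lid on top (lid as wide as the jar), about 240 g, loose, standing on the counter at the start. The point is its centre, half-way up (63 mm above its underside, 63 mm below the lid's top); z points up through the lid.
- jar_b_mid (a point): The second largest of the four round pepper jars: a plain upright cylinder 102 mm tall and 50 mm in diameter over its whole height, dark peppercorn contents, yellow lid on top (lid as wide as the jar), about 170 g, loose, standing on the counter at the start. The point is its centre, half-way up (51 mm above its underside, 51 mm below the lid's top); z points up through the lid.
- jar_c_mid (a point): The second smallest of the four round pepper jars: a plain upright cylinder 80 mm tall and 44 mm in diameter over its whole height, dark peppercorn contents, yellow lid on top (lid as wide as the jar), about 120 g, loose, standing on the counter at the start. The point is its centre, half-way up (40 mm above its underside, 40 mm below the lid's top); z points up through the lid.
- jar_d_mid (a point): The smallest of the four round pepper jars: a plain upright cylinder 60 mm tall and 38 mm in diameter over its whole height, dark peppercorn contents, yellow lid on top (lid as wide as the jar), about 80 g, loose, standing on the counter at the start. The point is its centre, half-way up (30 mm above its underside, 30 mm below the lid's top); z points up through the lid.
- pad_1_top (a point): Round cork pad 1 of four identical ones (an end pad, in the riser's -y direction; pads 1 to 4 follow one another along the riser, 85 mm apart), 66 mm in diameter, 4 mm thick, fixed on a dark wooden display riser 20 mm high, 85 mm deep and 520 mm long. The point is the centre of the pad's top face, 24 mm above the counter; y runs along the row of pads, x across it (away from the robot), z up.
- pad_2_top (a point): Round cork pad 2 of four identical ones (pads 1 to 4 follow one another along the riser, 85 mm apart), 66 mm in diameter, 4 mm thick, fixed on a dark wooden display riser 20 mm high, 85 mm deep and 520 mm long. The point is the centre of the pad's top face, 24 mm above the counter; y runs along the row of pads, x across it (away from the robot), z up.
- pad_3_top (a point): Round cork pad 3 of four identical ones (pads 1 to 4 follow one another along the riser, 85 mm apart), 66 mm in diameter, 4 mm thick, fixed on a dark wooden display riser 20 mm high, 85 mm deep and 520 mm long. The point is the centre of the pad's top face, 24 mm above the counter; y runs along the row of pads, x across it (away from the robot), z up.
- pad_4_top (a point): Round cork pad 4 of four identical ones (an end pad, in the riser's +y direction; pads 1 to 4 follow one another along the riser, 85 mm apart), 66 mm in diameter, 4 mm thick, fixed on a dark wooden display riser 20 mm high, 85 mm deep and 520 mm long. The point is the centre of the pad's top face, 24 mm above the counter; y runs along the row of pads, x across it (away from the robot), z up.
- bell_top (a point): Steel counter bell with a black foot, 66 mm across and 46 mm high, fixed on one end of the riser, 92 mm beyond the nearest pad (a white tasting bowl of peppercorns, 66 mm across and 30 mm high, stands likewise on the other end). The point is the top of its knob, 66 mm above the counter.
- oil_bottle_mid (a point): Brown glass oil bottle with a black cap, loose, 140 mm tall, 44 mm in diameter at the foot, standing in the same front row as the jars (as does a square metal tea tin, 52 mm wide and 76 mm tall). To be left standing where it is. The point is its centre line, 70 mm above its underside.

How it is judged:
By the outcome, as a careful person would: the job done as asked, in the order asked, and still so for the second after the job is handed in, with the robot touching nothing.
It also fails if it takes over 99 s, if anything falls off the work surface, if the arm or the gripper's body presses on something with over 40 N, if the wrist force passes 120 N, or if a joint passes its speed limit or range.

### The arm

A 7-joint arm with a two-finger parallel gripper is mounted at the origin on the work surface. World frame = base frame: x ahead of the robot, y to its left, z up, the work surface at z = 0. Lengths are in m, angles in rad, forces in N, time in s.
With the tool pointing down it reaches from about 0.425 to 0.925 m from the base axis. Payload 6.8 kg.
Tool frame: the origin (TCP) lies midway between the tips of the shut fingers; the grasp point (between the pads) lies 19 mm behind it; z points along the fingers, y is the direction in which the jaws open and shut (so a half turn about z gives the same grasp; the last joint's range is limited). The gripper opens to 85 mm and grips with 20 to 120 N. Pads are 22 mm wide; open, the fingers measure 114 mm over their backs; the gripper's body (76 mm by 85 mm) begins 54 mm behind the grasp point. The pads swing forward as they close: fully open they stand 13 mm farther back than shut.
Start: joints at [-1.386, 0.477, 0.022, 1.555, -0.011, 1.109, -0.083], TCP at [0.195, 0.646, 0.231] pointing down, gripper open.
Joint ranges: [-2.96, 2.96], [-0.34, 2.1], [-1.41, 1.46], [0.24, 2.44], [-1.37, 4.51], [0.17, 1.92], [-2.96, 2.96]. Speed limits (rad/s): [2.39, 2.39, 3.14, 3.14, 3.14, 3.14, 3.14].

### API

Orientations are given as a 3x3 rotation matrix whose columns are the frame's x, y, z axes.
In Python, from workcell import * gives the robot as it stands.
- The arm moves only by the shell command python3 -m creep 'ROWS' [FORCE]. ROWS is JSON, one flat list of numbers, 5 for each row, row after row: the closure, from -1 (fully open) to 1 (shut), so that 0 is half open, then the shift along the tool's x, y, z in mm, then the turn about the tool's z in rad. In form: [gripper, tx, ty, tz, roll, gripper, tx, ty, tz, roll, ...]. A call has 1 to 5 rows; each row shifts and turns the commanded pose from where the row before left it, along the tool's axes as they then stand; what a row does not reach is not made up. A row lasts 1/8 s, in which the tool goes at most 62.5 mm and 10.7 degrees, less where a joint would pass 70% of its speed; a pose out of reach is approached as far as the arm can. A call is refused whole if a number of a shift passes 62.5 or a number of a turn 0.188, either way. A call with a gripper value outside its range is refused whole. The fingers move at their own pace and stop on an object; FORCE is the grip in N (left out, the last holds). Time passes only in rows, so rows that do not move let the fingers close. It gives the time, the measured TCP pose, the force and the opening at its end, in the units of the state.
- get_obs(): the state, without advancing time (a new reading comes with each control period).
- get_image(name): name is "scene" or "top" or "wrist"; returns (picture, depth): 480x640x3 uint8, red, green, blue; 480x640 float32, m along the optical axis (not along the pixel's ray), 0 where there is no reading.
- camera_params(name): a dict with "mtx" (3x3 intrinsics, pixels), "cam_to_world" (4x4, takes a point from camera to world coordinates). Camera axes: x right, y down, z forward; pixel columns grow to the right and rows downward; lengths in m; the calibration is good to about 2 mm. A picture is of the moment at which its call begins: read the wrist's pose just before it. camera_params takes no time and is no camera call; for the wrist camera it gives the pose at the moment of the call.
- close_job(): hands the job in, once; it reports no verdict.
The state is a dict: "t": time; "joint_pos": joint angles; "joint_velocities": joint speeds; "tau": joint torques, N m; "eef_pos": TCP position; "eef_rot": TCP orientation; "wrist_force": force on the tool from outside, world axes, zero at the start; "torque": the same for the moment, N m; "width": opening from 0.0 (shut) to 1.0 (fully open).
Only numpy, scipy, OpenCV 4.12 (cv2) and the standard library are available. Lean on these libraries where they do the work, as an engineer would, in place of code of your own. Each camera call takes 0.05 s, during which the arm holds its last target.

## Working session

There is one attempt and no reset: what is moved stays moved. The work goes in short steps, Python scripts to look and compute and a shell command to move; the robot and the scene stay as the last step left them, time stands still between calls to the robot, and variables do not carry over. Pictures are saved under pics/ and viewed, and the job is handed in when it is done.

```bash
mkdir -p pics; ls; python3 - <<'E'
from workcell import *
import cv2,numpy as np
o=get_obs();print(o)
for n in("scene","top"):
    im,d=get_image(n);cv2.imwrite(f"pics/{n}0.png",cv2.cvtColor(im,cv2.COLOR_RGB2BGR));np.savez(f"{n}0.npz",im=im,d=d)
    p=camera_params(n);print(n,p)
E
```

```text
pics
{'t': 0.0, 'joint_pos': array([-1.38610736,  0.47782681,  0.02233741,  1.55641094, -0.01151489,
        1.10930433, -0.08311348]), 'joint_velocities': array([-0.00085161, -0.00135211, -0.00055591,  0.00022587, -0.00015452,
        0.00040219,  0.00036518]), 'tau': array([-2.69956900e-05, -5.96456265e+01,  1.60804544e+00, -2.81197643e+01,
        1.24830566e-02,  9.20785853e-03, -2.09888026e-05]), 'eef_pos': array([0.19466219, 0.6457215 , 0.23032486]), 'eef_rot': array([[-9.57443808e-01,  2.88619451e-01, -4.08127157e-04],
       [ 2.88619714e-01,  9.57442171e-01, -1.77512654e-03],
       [-1.21577896e-04, -1.81737746e-03, -9.99998341e-01]]), 'wrist_force': array([-0.22205105,  0.36093083,  0.05337976]), 'torque': array([-0.01824243,  0.03470981,  0.02621371]), 'width': 1.0038726729745455}
scene {'mtx': array([[574.54946314,   0.        , 322.6479816 ],
       [  0.        , 574.54946314, 241.05332888],
       [  0.        ,   0.        ,   1.        ]]), 'cam_to_world': array([[-0.37128974,  0.68926188, -0.62214306,  1.19421378],
       [ 0.92846264,  0.26834737, -0.25680113,  0.26205787],
       [-0.01005278, -0.67298422, -0.73958853,  0.88650833],
       [ 0.        ,  0.        ,  0.        ,  1.        ]])}
top {'mtx': array([[440.62754053,   0.        , 313.30466993],
       [  0.        , 440.62754053, 237.71408871],
       [  0.        ,   0.        ,   1.        ]]), 'cam_to_world': array([[-0.02840052, -0.98901056,  0.14509142,  0.41417873],
       [-0.99944788,  0.0305995 ,  0.01294621, -0.0133104 ],
       [-0.01724366, -0.14464363, -0.98933355,  1.07907166],
       [ 0.        ,  0.        ,  0.        ,  1.        ]])}
```

View pics/scene0.png

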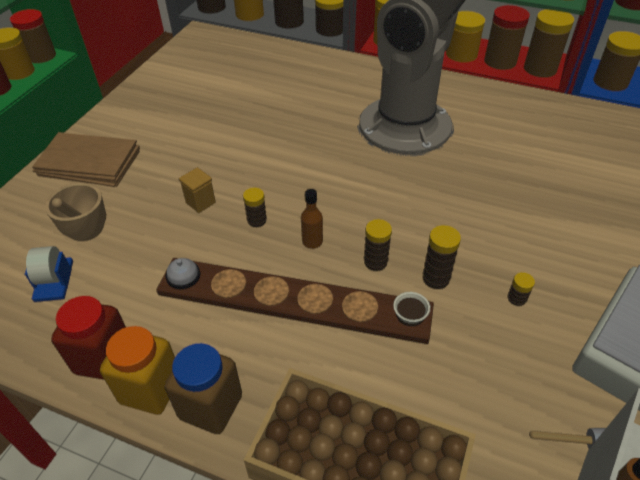

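View pics/top0.png

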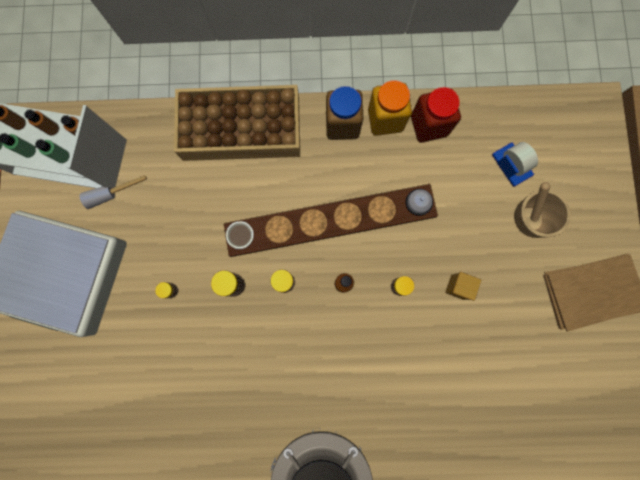

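The top view has up = +x and left = +y. From left to right it shows lids D (163,290), A (224,284), B (282,281), then the oil bottle (344,282), C (404,286) and the tin (465,286). The bowl is at (239,235) and the pads run from (279,229) to (382,209). The bell at (420,202) is at the −y end, so A→pad 1, B→2, C→3, D→4.

```bash
cat > h.py <<'E'
import cv2,numpy as np
def ray(P,u,v,z):
    K,T=P["mtx"],P["cam_to_world"]
    d=T[:3,:3]@np.linalg.solve(K,[u,v,1.]);o=T[:3,3];return o+d*(z-o[2])/d[2]
def blobs(im,lo,hi,amin):
    m=cv2.inRange(cv2.cvtColor(im,cv2.COLOR_RGB2HSV),lo,hi)
    m=cv2.morphologyEx(m,cv2.MORPH_OPEN,np.ones((3,3),np.uint8))
    c,_=cv2.findContours(m,cv2.RETR_EXTERNAL,cv2.CHAIN_APPROX_NONE)
    out=[]
    for k in c:
        if cv2.contourArea(k)>amin:
            (x,y),r=cv2.minEnclosingCircle(k);out.append((x,y,r,cv2.contourArea(k),k))
    return out
E
python3 - <<'E'
from workcell import *
from h import *
for n in("top","scene"):
    P=camera_params(n);z=np.load(f"{n}0.npz");im=z["im"];d=z["d"]
    print(n)
    for b in blobs(im,(20,150,120),(33,255,255),60):
        x,y=b[:2]
        print("yel",np.round(b[:4],1), [np.round(ray(P,x,y,h)[:2],4) for h in (.126,.102,.080,.060)],d[int(y),int(x)])
    hsv=cv2.cvtColor(im,cv2.COLOR_RGB2HSV)
    pts=[(279,229),(313,222),(348,216),(382,209),(239,235),(420,202),(344,282),(330,245)] if n=="top" else [(228,283),(271,290),(315,298),(360,306)]
    for p in pts: print(p,hsv[p[1],p[0]],im[p[1],p[0]])
E
```

```text
top
yel [163.  289.7   8.3 185. ] [array([0.4505, 0.3272]), array([0.4514, 0.3358]), array([0.4522, 0.3436]), array([0.453 , 0.3508])] 1.0177697
yel [403.8 285.3  10.  278.5] [array([ 0.4449, -0.192 ]), array([ 0.4457, -0.1965]), array([ 0.4464, -0.2007]), array([ 0.4471, -0.2044])] 0.9878681
yel [467.  285.5  13.9 411.5] [array([ 0.4405, -0.3266]), array([ 0.4412, -0.3345]), array([ 0.4418, -0.3417]), array([ 0.4423, -0.3483])] 0.99023116
yel [223.4 282.8  13.  483.5] [array([0.4615, 0.1961]), array([0.4627, 0.2014]), array([0.4638, 0.2062]), array([0.4648, 0.2106])] 0.9563779
yel [281.3 280.6  11.2 363. ] [array([0.4627, 0.0708]), array([0.4639, 0.0729]), array([0.465 , 0.0749]), array([0.466 , 0.0766])] 0.9762425
yel [392.5 107.   18.2 181.5] [array([ 0.8492, -0.1897]), array([ 0.8601, -0.1942]), array([ 0.8702, -0.1982]), array([ 0.8793, -0.2019])] 0.98809576
(279, 229) [ 16 135 161] [161 122  76]
(313, 222) [ 16 133 161] [161 123  77]
(348, 216) [ 16 134 168] [168 127  80]
(382, 209) [ 17 139 162] [162 124  74]
(239, 235) [ 15  80 105] [105  88  72]
(420, 202) [111  31 158] [139
[... 1008 characters left out ...]
064 ]), array([ 0.1354, -1.1059]), array([ 0.1057, -1.1442]), array([ 0.0787, -1.1791])] 1.996041
yel [469.9  19.8  14.3 340.5] [array([-0.3529,  0.0697]), array([-0.4017,  0.0637]), array([-0.4464,  0.0581]), array([-0.4871,  0.0531])] 2.0495145
yel [555.5  17.   18.  393. ] [array([-0.4516,  0.2855]), array([-0.5035,  0.2862]), array([-0.5511,  0.2869]), array([-0.5944,  0.2875])] 1.9405211
yel [330.    0.5  12.   67. ] [array([-0.3261, -0.3313]), array([-0.3741, -0.35  ]), array([-0.4181, -0.3671]), array([-0.458 , -0.3827])] 2.1793396
(228, 283) [ 16 137 127] [127  95  59]
(271, 290) [ 16 137 127] [127  96  59]
(315, 298) [ 15 134 126] [126  94  60]
(360, 306) [ 16 137 125] [125  93  58]
```

Both views agree on the lids within about 3 mm, and the radii match. Next, the pads, bottle, tin and bell.

```bash
python3 - <<'E'
from workcell import *
from h import *
for n in("top","scene"):
    P=camera_params(n);z=np.load(f"{n}0.npz");im=z["im"];g=im.max(2)
    m=cv2.inRange(g,0,95 if n=="top" else 85)
    c,hh=cv2.findContours(m,cv2.RETR_CCOMP,cv2.CHAIN_APPROX_NONE)
    print(n)
    pts=[]
    for k,h in zip(c,hh[0]):
        a=cv2.contourArea(k)
        if h[3]>=0 and 300<a<2500:
            M=cv2.moments(k);u,v=M["m10"]/M["m00"],M["m01"]/M["m00"]
            if 200<u<440 and 190<v<330:
                p=ray(P,u,v,.024);pts.append(p[:2])
                print("hole",round(u,1),round(v,1),a,p[:2].round(4))
P=camera_params("top")
print("bell",ray(P,420,202,.06),"bottle cap",ray(P,345,283,.14),"bowl",ray(P,239,235,.05))
E
```

```text
top
hole 278.4 228.9 673.0 [0.5931 0.0846]
hole 312.9 222.3 673.0 [6.067e-01 5.000e-04]
hole 347.2 215.7 671.5 [ 0.6206 -0.0834]
hole 381.4 209.1 664.0 [ 0.6341 -0.1675]
hole 419.9 200.2 421.5 [ 0.6534 -0.2621]
scene
hole 359.7 305.7 926.0 [0.5934 0.0858]
hole 314.7 297.9 891.5 [0.6069 0.0019]
hole 270.8 290.2 864.5 [ 0.6205 -0.082 ]
hole 228.0 282.7 833.0 [ 0.634  -0.1658]
bell [ 0.64084873 -0.25364834  0.06      ] bottle cap [ 0.45284783 -0.06542843  0.14      ] bowl [0.57704158 0.17599699 0.05      ]
```

Pads: P1 (0.634,−0.167), P2 (0.6205,−0.083), P3 (0.607,0.001), P4 (0.593,0.085). They are 85 mm apart, as stated, and the row is turned 9.2°. I'll keep the jaws across the row, with tool y at 9.2°.

```bash
cat > go.py <<'E'
# usage: go.py x y z  -> remaining shift in tool axes (mm), turn to yaw 9.2deg
import sys
from workcell import *
import numpy as np
o=get_obs();p=o["eef_pos"];R=o["eef_rot"]
t=np.array([float(a) for a in sys.argv[1:4]])
s=1000*R.T@(t-p)
yaw=np.arctan2(R[1,1],R[0,1])
w=float(sys.argv[4]) if len(sys.argv)>4 else 9.2
roll=-(np.radians(w)-yaw);roll=(roll+np.pi)%(2*np.pi)-np.pi
print("t",round(o["t"],2),"p",p.round(4),"yaw",np.degrees(yaw).round(1),"tiltz",R[:,2].round(3),"w",round(o["width"],3),"F",o["wrist_force"].round(1),"q7",o["joint_pos"][6].round(2))
print("shift mm",s.round(1),"roll",round(roll,3))
E
python3 -m creep '[-1,0,0,0,0.186,-1,0,0,0,0.186,-1,0,0,0,0.186,-1,0,0,0,0.186,-1,0,0,0,0.186]' 40
python3 go.py .462 .197 .200
```

```text
t: 0.72
eef_pos: [0.1947, 0.6459, 0.2307]
eef_rot: [[-0.335, 0.942, -0.0], [0.942, 0.335, -0.001], [-0.001, -0.001, -1.0]]
wrist_force: [-0.5, 1.1, -0.0]
width: 0.998
t 0.72 p [0.1947 0.6459 0.2307] yaw 19.6 tiltz [-0.    -0.001 -1.   ] w 0.998 F [-0.5  1.1 -0. ] q7 -0.93
shift mm [-512.6  101.4   31.1] roll 0.181
```

```bash
python3 -m creep '[-1,0,0,0,0.18,-1,-48,19,0,0,-1,-48,19,0,0,-1,-48,19,0,0,-1,-48,19,0,0]' |tail -1
python3 -m creep '[-1,-48,19,0,0,-1,-48,19,0,0,-1,-48,19,0,0,-1,-48,19,0,0,-1,-48,19,0,0]'|tail -1
python3 go.py .462 .197 .200
```

```text
width: 1.001
width: 1.0
t 1.98 p [0.4361 0.2473 0.2312] yaw 9.6 tiltz [-0.  0. -1.] w 1.0 F [1.6 0.5 0.2] q7 -0.36
shift mm [-54.   17.1  31.2] roll 0.008
```

```bash
python3 -m creep '[-1,-27,9,6,0.008,-1,-27,8,0,0,-1,0,0,0,0,-1,0,0,0,0]' |tail -1
python3 go.py .462 .197 .200
python3 - <<'E'
from workcell import *
from h import *
P=camera_params("wrist");im,d=get_image("wrist");np.savez("w1.npz",im=im,d=d,**P)
cv2.imwrite("pics/w1.png",cv2.cvtColor(im,cv2.COLOR_RGB2BGR))
for b in blobs(im,(20,150,100),(33,255,255),200):
    print(np.round(b[:4],1),[ray(P,b[0],b[1],h)[:2].round(4) for h in(.126,.102,.08,.06)])
E
```

```text
width: 1.001
t 2.48 p [0.4608 0.1992 0.2251] yaw 9.2 tiltz [-0.001  0.    -1.   ] w 1.001 F [-0.6  0.6 -0.4] q7 -0.25
shift mm [-2.4  0.9 25.1] roll 0.0
[ 302.3  355.5   26.1 1917.5] [array([0.4604, 0.098 ]), array([0.4617, 0.0797]), array([0.463 , 0.0628]), array([0.4641, 0.0476])]
[ 319.9  242.9   36.3 3907. ] [array([0.459 , 0.2003]), array([0.4603, 0.1922]), array([0.4614, 0.1847]), array([0.4624, 0.1779])]
```

View pics/w1.png

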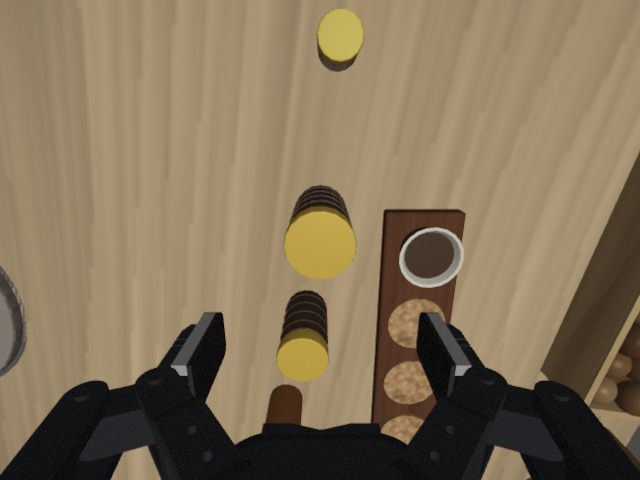

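The wrist view shows A's lid at (320,243) and B's at (302,355). The fingers straddle the row, and A lies at about (0.460,0.199), directly below the tool. Descending.

```bash
python3 -m creep '[-1,0,0,40,0,-1,0,0,40,0,-1,0,0,40,0,-1,0,0,28,0,-1,0,0,0,0]' |tail -2
python3 go.py .461 .199 .075
```

```text
wrist_force: [-0.5, 0.7, 0.0]
width: 1.0
t 3.15 p [0.4594 0.1988 0.0756] yaw 9.3 tiltz [-0.004 -0.002 -1.   ] w 1.0 F [-0.5  0.7  0. ] q7 -0.1
shift mm [-0.1  1.7  0.6] roll 0.001
```

```bash
python3 -m creep '[0.3,0,0,0,0,0.6,0,0,0,0,1,0,0,0,0,1,0,0,0,0,1,0,0,0,0]' 40|tail -2
python3 go.py .461 .199 .075
```

```text
wrist_force: [-2.0, -0.9, 6.7]
width: 0.646
t 3.77 p [0.4618 0.1992 0.0788] yaw 9.2 tiltz [ 0.001  0.002 -1.   ] w 0.646 F [-2.  -0.9  6.7] q7 -0.1
shift mm [-0.1 -0.8  3.8] roll -0.0
```

```bash
python3 -m creep '[1,0,0,0,0,1,0,0,-15,0,1,0,0,-30,0,1,0,0,-30,0,1,0,0,0,0]' |tail -2
python3 go.py .634 -.167 .15
```

```text
wrist_force: [-0.3, 0.4, -2.7]
width: 0.645
t 4.4 p [0.4629 0.1992 0.1552] yaw 9.2 tiltz [ 0.005  0.003 -1.   ] w 0.645 F [-0.3  0.4 -2.7] q7 -0.18
shift mm [-388.8  110.6    4.7] roll -0.001
```

```bash
python3 -m creep '[1,0,20,-5,0,1,0,30,0,0,1,-20,30,0,0,1,-40,30,0,0,1,-50,0,0,0]' |tail -2
python3 -m creep '[1,-50,0,0,0,1,-50,0,0,0,1,-50,0,0,0,1,-50,0,0,0,1,-40,0,0,0]' |tail -2
python3 -m creep '[1,-27,0,0,0,1,-12,0,0,0,1,0,0,0,0,1,0,0,0,0,1,0,0,0,0]' |tail -2
python3 go.py .634 -.167 .15
python3 - <<'E'
from workcell import *
from h import *
for n in("wrist","top"):
    P=camera_params(n);im,d=get_image(n);np.savez(n+"2.npz",im=im,d=d,**P)
    cv2.imwrite(f"pics/{n}2.png",cv2.cvtColor(im,cv2.COLOR_RGB2BGR))
E
```

```text
wrist_force: [-0.3, -0.7, -2.5]
width: 0.651
wrist_force: [0.6, 0.3, -1.8]
width: 0.647
wrist_force: [-0.5, 0.6, -2.0]
width: 0.641
t 6.28 p [ 0.6319 -0.1663  0.1571] yaw 9.3 tiltz [-0.     0.001 -1.   ] w 0.641 F [-0.5  0.6 -2. ] q7 0.59
shift mm [-1.1  1.9  7.1] roll 0.002
```

View pics/wrist2.png

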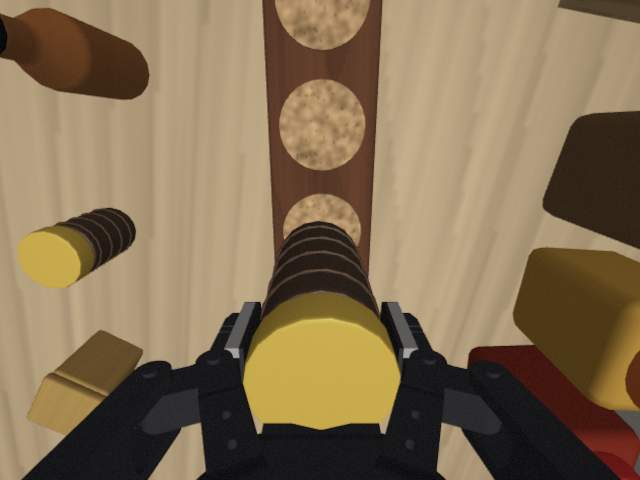

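View pics/top2.png

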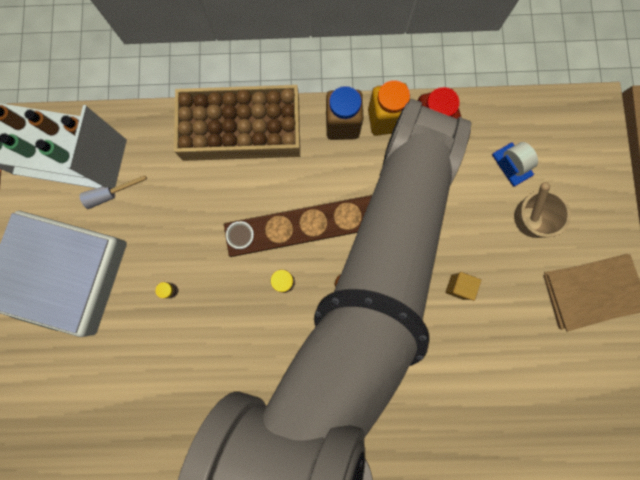

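A is held upright, with its lid centred between the pads at about (322,372). Lowering it onto pad 1, creeping at the end.

```bash
python3 -m creep '[1,-1,2,15,0,1,0,0,20,0,1,0,0,10,0,1,0,0,3,0,1,0,0,0,0]' |tail -2
python3 go.py .634 -.167 .1028
python3 -m creep '[1,0,0,1,0,1,0,0,1,0,1,0,0,1,0,1,0,0,1,0,1,0,0,0,0]' |tail -2
python3 go.py .634 -.167 .1028
```

```text
wrist_force: [-0.8, -0.2, -1.3]
width: 0.649
t 7.0 p [ 0.6339 -0.1689  0.1091] yaw 9.2 tiltz [-0. -0. -1.] w 0.649 F [-0.8 -0.2 -1.3] q7 0.61
shift mm [1.8 0.4 6.3] roll -0.001
wrist_force: [0.6, 0.1, -2.2]
width: 0.65
t 7.62 p [ 0.6339 -0.1687  0.1052] yaw 9.2 tiltz [-0.  0. -1.] w 0.65 F [ 0.6  0.1 -2.2] q7 0.61
shift mm [1.6 0.4 2.4] roll -0.001
```

```bash
python3 -m creep '[1,1.5,0,1,0,1,0,0,1,0,1,0,0,0,0]' |tail -2
python3 go.py .634 -.167 .1028
python3 -m creep '[1,0,0,1,0,1,0,0,0,0,1,0,0,0,0]' |tail -2
python3 go.py .634 -.167 .1028
```

```text
wrist_force: [-0.1, -0.7, -2.8]
width: 0.647
t 8.0 p [ 0.6336 -0.1672  0.1031] yaw 9.2 tiltz [-0.  0. -1.] w 0.647 F [-0.1 -0.7 -2.8] q7 0.61
shift mm [0.1 0.4 0.3] roll -0.001
wrist_force: [-3.5, 0.1, 5.9]
width: 0.645
t 8.38 p [ 0.6338 -0.1675  0.1029] yaw 9.2 tiltz [ 0. -0. -1.] w 0.645 F [-3.5  0.1  5.9] q7 0.61
shift mm [0.4 0.3 0.1] roll -0.001
```

Contact is felt (+5.9 N, pad height as expected). Releasing.

```bash
python3 -m creep '[-0.4,0,0,0,0,-0.6,0,0,0,0,-1,0,0,0,0,-1,0,0,0,0,-1,0,0,0,0]' |tail -2
python3 -m creep '[-1,0,0,-10,0,-1,0,0,-30,0,-1,0,0,-40,0,-1,0,0,-40,0,-1,0,0,-10,0]' |tail -2
python3 go.py .4635 .0745 .22
```

```text
wrist_force: [0.0, -0.2, -0.5]
width: 1.0
wrist_force: [-0.1, -0.9, -0.4]
width: 0.997
t 9.62 p [ 0.6352 -0.1681  0.2361] yaw 9.1 tiltz [ 0.006 -0.001 -1.   ] w 0.997 F [-0.1 -0.9 -0.4] q7 0.55
shift mm [ 266.8 -131.    15. ] roll -0.001
```

```bash
python3 -m creep '[-1,40,-20,0,0,-1,50,-25,0,0,-1,50,-25,0,0,-1,50,-25,0,0,-1,40,-20,0,0]' |tail -1
python3 -m creep '[-1,25,-12,10,0,-1,12,-4,5,0,-1,0,0,0,0,-1,0,0,0,0]' |tail -1
python3 go.py .4635 .0745 .22
cat > snap.py <<'E'
import sys
from workcell import *
from h import *
i=sys.argv[1]
for n in sys.argv[2:]:
    P=camera_params(n);im,d=get_image(n);np.savez(n+i+".npz",im=im,d=d,**P)
    cv2.imwrite(f"pics/{n}{i}.png",cv2.cvtColor(im,cv2.COLOR_RGB2BGR))
    print(n)
    for b in blobs(im,(20,150,90),(33,255,255),60):
        print(np.round(b[:4],1),[(h,*ray(P,b[0],b[1],h)[:2].round(4)) for h in(.126,.102,.08,.06)],"raised",[(h,*ray(P,b[0],b[1],h+.024)[:2].round(4)) for h in(.126,.102,.08,.06)])
E
python3 snap.py 3 wrist scene
```

```text
width: 0.997
width: 0.999
t 10.75 p [0.4627 0.0743 0.2175] yaw 9.1 tiltz [ 0.001 -0.    -1.   ] w 0.999 F [ 0.1 -0.6  0. ] q7 -0.04
shift mm [ 0.1  0.8 -2.5] roll -0.002
wrist
[ 321.2  235.    30.7 2805. ] [(0.126, np.float64(0.4607), np.float64(0.0841)), (0.102, np.float64(0.4619), np.float64(0.0765)), (0.08, np.float64(0.463), np.float64(0.0696)), (0.06, np.float64(0.4641), np.float64(0.0633))] raised [(0.126, np.float64(0.4595), np.float64(0.0916)), (0.102, np.float64(0.4607), np.float64(0.0841)), (0.08, np.float64(0.4618), np.float64(0.0772)), (0.06, np.float64(0.4628), np.float64(0.0709))]
scene
[133.5 355.5  36.5 812.5] [(0.126, np.float64(0.8774), np.float64(-0.1827)), (0.102, np.float64(0.8674), np.float64(-0.1968)), (0.08, np.float64(0.8582), np.float64(-0.2096)), (0.06, np.float64(0.8499), np.float64(-0.2213))] raised [(0.126, np.float64(0.8874), np.float64(-0.1687)), (0.102, np.float64(0.8774), np.float64(-0.1827)), (0.08, np.float64(0.8682), np.float64(-0.1956)), (0.06, np.float64(0.8599), np.float64(-0.2073))]
[523.5 281.1  10.8 272.5] [(0.126, np.float64(0.5166), np.flo
[... 3085 characters left out ...]
2869)), (0.06, np.float64(-0.5934), np.float64(0.2876))] raised [(0.126, np.float64(-0.3988), np.float64(0.2848)), (0.102, np.float64(-0.4507), np.float64(0.2855)), (0.08, np.float64(-0.4983), np.float64(0.2862)), (0.06, np.float64(-0.5415), np.float64(0.2868))]
[329.5   1.   12.5 138. ] [(0.126, np.float64(-0.3227), np.float64(-0.3315)), (0.102, np.float64(-0.3705), np.float64(-0.3502)), (0.08, np.float64(-0.4144), np.float64(-0.3674)), (0.06, np.float64(-0.4543), np.float64(-0.383))] raised [(0.126, np.float64(-0.2748), np.float64(-0.3127)), (0.102, np.float64(-0.3227), np.float64(-0.3315)), (0.08, np.float64(-0.3665), np.float64(-0.3486)), (0.06, np.float64(-0.4064), np.float64(-0.3642))]
```

View pics/wrist3.png

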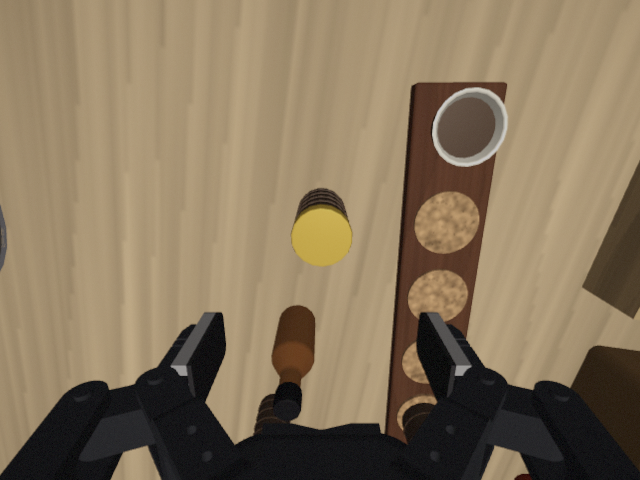

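View pics/scene3.png

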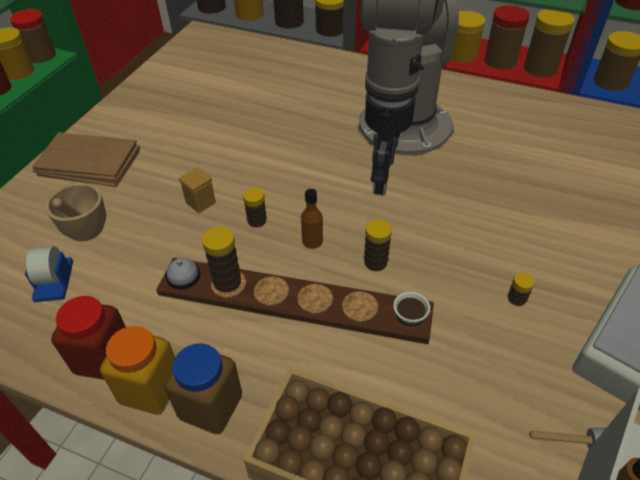

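A stands upright on pad 1 beside the bell in the scene view, with its lid at (218,239). That puts it at (0.636,−0.166), within 2 mm of the pad centre. B's lid is under the gripper at (0.463,0.076). Picking B.

```bash
python3 -m creep '[-1,1,0,40,0,-1,0,0,45,0,-1,0,0,45,0,-1,0,0,32,0,-1,0,0,0,0]' |tail -2
python3 go.py .463 .0755 .055
```

```text
wrist_force: [-0.2, -0.1, -0.2]
width: 1.0
t 11.47 p [0.4605 0.0752 0.0537] yaw 9.1 tiltz [-0.004 -0.002 -1.   ] w 1.0 F [-0.2 -0.1 -0.2] q7 0.15
shift mm [-0.1  2.5 -1.3] roll -0.002
```

```bash
python3 -m creep '[0.3,0,0,0,0,0.6,0,0,0,0,1,0,0,0,0,1,0,0,0,0,1,0,0,0,0]' 40|tail -2
python3 go.py .463 .0755 .055
python3 -m creep '[1,0,0,0,0,1,0,0,-15,0,1,0,0,-30,0,1,0,10,-30,0,1,0,20,-15,0]' |tail -2
python3 go.py .6205 -.083 .14
```

```text
wrist_force: [-0.5, -0.3, 5.3]
width: 0.575
t 12.1 p [0.4629 0.0767 0.0569] yaw 9.2 tiltz [ 0.003  0.001 -1.   ] w 0.575 F [-0.5 -0.3  5.3] q7 0.15
shift mm [-1.2 -0.1  1.9] roll -0.001
wrist_force: [0.9, 1.0, -2.4]
width: 0.575
t 12.72 p [0.4917 0.0814 0.1481] yaw 9.2 tiltz [ 0.002  0.002 -1.   ] w 0.575 F [ 0.9  1.  -2.4] q7 0.06
shift mm [-182.8  101.     8.2] roll -0.001
```

```bash
python3 -m creep '[1,0,40,0,0,1,-10,40,0,0,1,-30,21,0,0,1,-40,0,0,0,1,-40,0,0,0]' |tail -2
python3 -m creep '[1,-35,0,0,0,1,-20,0,0,0,1,-8,0,0,0,1,0,0,0,0,1,0,0,0,0]' |tail -2
python3 go.py .6205 -.083 .081
```

```text
wrist_force: [-0.9, 0.4, -2.0]
width: 0.574
wrist_force: [0.4, 0.5, -2.2]
width: 0.574
t 13.97 p [ 0.6201 -0.0813  0.1452] yaw 9.3 tiltz [-0.     0.001 -1.   ] w 0.574 F [ 0.4  0.5 -2.2] q7 0.44
shift mm [-1.8  0.1 64.2] roll 0.002
```

```bash
python3 -m creep '[1,-1,0,20,0,1,0,0,25,0,1,0,0,12,0,1,0,0,3,0,1,0,0,0,0]' |tail -2
python3 go.py .6205 -.083 .081
python3 -m creep '[1,0,0,1,0,1,0,0,1,0,1,0,0,0,0]' |tail -2
python3 go.py .6205 -.083 .081
```

```text
wrist_force: [0.4, -0.4, -2.2]
width: 0.575
t 14.6 p [ 0.6206 -0.0843  0.0854] yaw 9.2 tiltz [ 0. -0. -1.] w 0.575 F [ 0.4 -0.4 -2.2] q7 0.47
shift mm [1.3 0.1 4.4] roll -0.001
wrist_force: [-0.1, 0.2, -2.2]
width: 0.579
t 14.97 p [ 0.6204 -0.0843  0.0835] yaw 9.2 tiltz [ 0.  0. -1.] w 0.579 F [-0.1  0.2 -2.2] q7 0.47
shift mm [1.3 0.3 2.5] roll -0.001
```

```bash
python3 -m creep '[1,1,0,1,0,1,0,0,1,0,1,0,0,0,0]' |tail -2
python3 go.py .6205 -.083 .081
python3 -m creep '[1,0,0,1,0,1,0,0,0,0,1,0,0,0,0]' |tail -2
python3 go.py .6205 -.083 .081
```

```text
wrist_force: [0.3, -0.3, -1.5]
width: 0.577
t 15.35 p [ 0.62   -0.0833  0.0811] yaw 9.2 tiltz [-0.  0. -1.] w 0.577 F [ 0.3 -0.3 -1.5] q7 0.47
shift mm [0.2 0.5 0.1] roll -0.0
wrist_force: [-3.2, 0.3, 5.3]
width: 0.577
t 15.72 p [ 0.6201 -0.0834  0.081 ] yaw 9.2 tiltz [ 0.  0. -1.] w 0.577 F [-3.2  0.3  5.3] q7 0.48
shift mm [ 0.3  0.4 -0. ] roll -0.001
```

B has touched down. Releasing and going to C.

```bash
python3 -m creep '[-0.4,0,0,0,0,-0.6,0,0,0,0,-1,0,0,0,0,-1,0,0,0,0,-1,0,0,0,0]' |tail -2
python3 -m creep '[-1,0,0,-10,0,-1,0,0,-40,0,-1,0,0,-50,0,-1,0,0,-45,0,-1,0,0,-5,0]' |tail -2
python3 go.py .4475 -.200 .22
```

```text
wrist_force: [0.2, 0.1, -0.6]
width: 0.999
wrist_force: [0.8, -0.1, -1.2]
width: 0.997
t 16.98 p [ 0.6223 -0.0841  0.2349] yaw 9.1 tiltz [ 0.008  0.    -1.   ] w 0.997 F [ 0.8 -0.1 -1.2] q7 0.4
shift mm [ -86.7 -191.1   13.6] roll -0.001
```

```bash
python3 -m creep '[-1,-10,-35,0,0,-1,-20,-45,0,0,-1,-20,-45,0,0,-1,-20,-40,0,0,-1,-12,-18,10,0]' |tail -1
python3 -m creep '[-1,-5,-8,5,0,-1,0,0,0,0,-1,0,0,0,0]' |tail -1
python3 go.py .4475 -.2 .22
python3 snap.py 4 wrist scene | head -8 | cut -c1-600
```

```text
width: 0.999
width: 0.997
t 17.98 p [ 0.4464 -0.1989  0.2154] yaw 9.3 tiltz [ 0. -0. -1.] w 0.997 F [-0.4 -0.1  0.1] q7 0.6
shift mm [-1.3  0.9 -4.6] roll 0.001
wrist
[ 601.   257.4   45.7 5153. ] [(0.126, np.float64(0.6491), np.float64(-0.1725)), (0.102, np.float64(0.6716), np.float64(-0.1784)), (0.08, np.float64(0.6922), np.float64(-0.1838)), (0.06, np.float64(0.711), np.float64(-0.1887))] raised [(0.126, np.float64(0.6266), np.float64(-0.1666)), (0.102, np.float64(0.6491), np.float64(-0.1725)), (0.08, np.float64(0.6697), np.float64(-0.1779)), (0.06, np.float64(0.6885), np.float64(-0.1828))]
[ 318.8  229.9   25.5 1616.5] [(0.126, np.float64(0.442), np.float64(-0.185)), (0.102, np.float64(0.443), np.float64(-0.1921)), (0.08, np.float64(0.444), np.float64(-0.1987)), (0.06, np.float64(0.4448), np.float64(-0.2047))] raised [(0.126, np.float64(0.441), np.float64(-0.1778)), (0.102, np.float64(0.442), np.float64(-0.185)), (0.08, np.float64(0.4429), np.float64(-0.1915)), (0.06, np.float64(0.4438), np.float64(-0.1975))]
[ 611.3  125.6   43.9 4118. ] [(0.126, np.float64(0.6167), np.float64(-
[... 944 characters left out ...]
), np.float64(0.3504)), (0.06, np.float64(0.4578), np.float64(0.3526))] raised [(0.126, np.float64(0.538), np.float64(0.3428)), (0.102, np.float64(0.5166), np.float64(0.3454)), (0.08, np.float64(0.497), np.float64(0.3478)), (0.06, np.float64(0.4792), np.float64(0.35))]
[264.6 256.   14.  516. ] [(0.126, np.float64(0.6243), np.float64(-0.0835)), (0.102, np.float64(0.6063), np.float64(-0.0944)), (0.08, np.float64(0.5898), np.float64(-0.1044)), (0.06, np.float64(0.5748), np.float64(-0.1135))] raised [(0.126, np.float64(0.6422), np.float64(-0.0726)), (0.102, np.float64(0.6243), np.float64(-0.0835)), (0.08, np.float64(0.6078), np.float64(-0.0935)), (0.06, np.float64(0.5928), np.float64(-0.1026))]
```

View pics/wrist4.png

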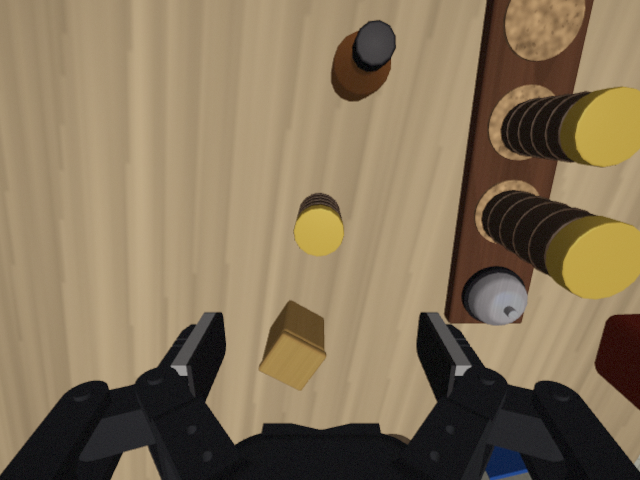

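View pics/scene4.png

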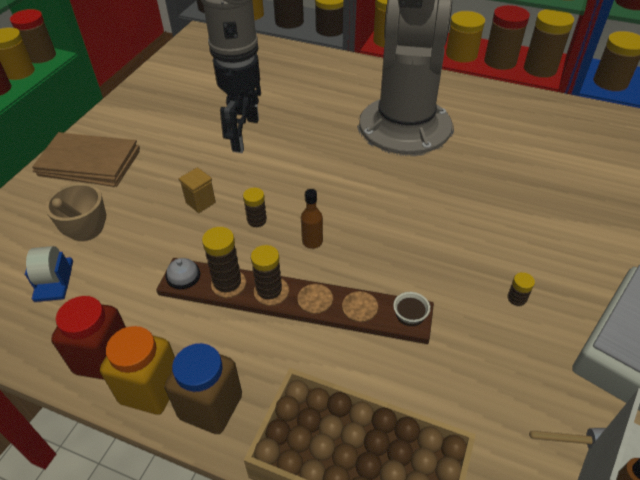

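A and B stand on pads 1 and 2, with lids at (218,239) and (265,256) in the scene view and B within about 4 mm of centre. C is under the gripper at about (0.446,−0.199), clear of the tin. Picking C.

```bash
python3 -m creep '[-1,0,0,45,0,-1,0,0,50,0,-1,0,0,50,0,-1,0,0,34,0,-1,0,0,0,0]' |tail -2
python3 go.py .446 -.199 .035
```

```text
wrist_force: [0.1, -0.2, 1.0]
width: 1.001
t 18.7 p [ 0.4442 -0.1988  0.0344] yaw 9.2 tiltz [-0.005  0.001 -1.   ] w 1.001 F [ 0.1 -0.2  1. ] q7 0.83
shift mm [-0.5  1.7 -0.6] roll 0.0
```

```bash
python3 -m creep '[0.3,0,0,0,0,0.6,0,0,0,0,1,0,0,0,0,1,0,0,0,0,1,0,0,0,0]' 40|tail -2
python3 go.py .446 -.199 .035
python3 -m creep '[1,0,0,0,0,1,0,0,0,0,1,0,0,-15,0,1,0,0,-30,0,1,0,0,-40,0]' |tail -2
python3 go.py .607 .001 .14
```

```text
wrist_force: [-1.1, -0.0, 6.4]
width: 0.506
t 19.32 p [ 0.4465 -0.1999  0.0378] yaw 9.2 tiltz [ 0.003 -0.    -1.   ] w 0.506 F [-1.1 -0.   6.4] q7 0.83
shift mm [ 1.  -0.4  2.8] roll -0.001
wrist_force: [0.7, 0.3, -0.7]
width: 0.51
t 19.95 p [ 0.4449 -0.1995  0.1228] yaw 9.2 tiltz [-0.001  0.    -1.   ] w 0.51 F [ 0.7  0.3 -0.7] q7 0.72
shift mm [172.2 191.9 -17.3] roll -0.001
```

```bash
python3 -m creep '[1,0,0,-40,0,1,0,0,-50,0,1,20,20,-10,0,1,35,35,0,0,1,35,35,0,0]' |tail -2
python3 -m creep '[1,35,40,0,0,1,30,40,0,0,1,15,18,0,0,1,0,0,0,0,1,0,0,0,0]' |tail -2
python3 go.py .607 .001 .062
```

```text
wrist_force: [0.7, -1.0, -0.9]
width: 0.506
wrist_force: [0.1, -0.3, -1.4]
width: 0.503
t 21.2 p [ 0.603  -0.0038  0.2217] yaw 9.0 tiltz [-0.001 -0.001 -1.   ] w 0.503 F [ 0.1 -0.3 -1.4] q7 0.26
shift mm [  4.2   4.8 159.7] roll -0.003
```

```bash
python3 -m creep '[1,4,5,30,0,1,0,0,45,0,1,0,0,45,0,1,0,0,25,0,1,0,0,8,0]' |tail -2
python3 -m creep '[1,0,0,0,0,1,0,0,0,0]' |tail -2
python3 go.py .607 .001 .0618
```

```text
wrist_force: [-0.7, -0.2, -0.5]
width: 0.506
wrist_force: [1.0, 0.7, 0.0]
width: 0.504
t 22.07 p [0.6092 0.0024 0.0698] yaw 9.1 tiltz [ 0.002  0.    -1.   ] w 0.504 F [1.  0.7 0. ] q7 0.35
shift mm [-1.1 -2.4  8. ] roll -0.001
```

```bash
python3 -m creep '[1,-1,-2,1,0,1,0,0,2,0,1,0,0,1,0,1,0,0,1,0,1,0,0,0,0]' |tail -2
python3 go.py .607 .001 .0618
python3 -m creep '[1,0,0,1,0,1,0,0,1,0,1,0,0,0,0]' |tail -2
python3 go.py .607 .001 .0618
```

```text
wrist_force: [0.5, 0.2, -1.3]
width: 0.505
t 22.7 p [0.6064 0.0016 0.0631] yaw 9.2 tiltz [-0. -0. -1.] w 0.505 F [ 0.5  0.2 -1.3] q7 0.35
shift mm [-0.7  0.5  1.3] roll -0.001
wrist_force: [-2.4, 0.1, 5.3]
width: 0.507
t 23.07 p [0.6065 0.0015 0.0619] yaw 9.1 tiltz [ 0.  0. -1.] w 0.507 F [-2.4  0.1  5.3] q7 0.35
shift mm [-0.6  0.4  0.1] roll -0.001
```

C has touched down. Releasing and going to D.

```bash
python3 -m creep '[-0.4,0,0,0,0,-0.6,0,0,0,0,-1,0,0,0,0,-1,0,0,0,0,-1,0,0,0,0]' |tail -2
python3 -m creep '[-1,0,0,-10,0,-1,0,0,-40,0,-1,0,0,-50,0,-1,0,0,-40,0,-1,0,0,-10,0]' |tail -2
python3 -m creep '[-1,20,-10,0,0,-1,45,-10,0,0,-1,50,-15,0,0,-1,50,-15,0,0,-1,50,-15,0,0]' |tail -2
python3 go.py .4545 .352 .2
```

```text
wrist_force: [0.5, 0.2, 1.1]
width: 1.003
wrist_force: [0.3, 0.3, -1.2]
width: 0.998
wrist_force: [1.0, -0.2, 0.2]
width: 0.998
t 24.95 p [0.5067 0.2047 0.2109] yaw 9.2 tiltz [-0.001 -0.    -1.   ] w 0.998 F [ 1.  -0.2  0.2] q7 -0.18
shift mm [153.7 -28.   10.8] roll -0.001
```

```bash
python3 -m creep '[-1,45,-9,0,0,-1,45,-9,0,0,-1,35,-8,0,0,-1,20,-2,0,0,-1,7,0,0,0]' |tail -2
python3 -m creep '[-1,0,0,0,0,-1,0,0,0,0]' |tail -2
python3 go.py .4545 .352 .2
python3 snap.py 5 wrist scene | head -12 | cut -c1-600
```

```text
wrist_force: [0.9, 0.7, 0.8]
width: 1.0
wrist_force: [-0.7, -0.0, 0.8]
width: 1.002
t 25.82 p [0.457  0.3474 0.2113] yaw 9.0 tiltz [ 0.    -0.001 -1.   ] w 1.002 F [-0.7 -0.   0.8] q7 -0.45
shift mm [ 5.  -1.8 11.3] roll -0.003
wrist
[ 315.8  216.5   21.1 1286. ] [(0.126, np.float64(0.449), np.float64(0.3717)), (0.102, np.float64(0.4496), np.float64(0.3655)), (0.08, np.float64(0.4501), np.float64(0.3598)), (0.06, np.float64(0.4506), np.float64(0.3546))] raised [(0.126, np.float64(0.4484), np.float64(0.3779)), (0.102, np.float64(0.449), np.float64(0.3717)), (0.08, np.float64(0.4495), np.float64(0.366)), (0.06, np.float64(0.45), np.float64(0.3608))]
scene
[133.5 355.5  36.5 795. ] [(0.126, np.float64(0.8774), np.float64(-0.1827)), (0.102, np.float64(0.8674), np.float64(-0.1968)), (0.08, np.float64(0.8582), np.float64(-0.2096)), (0.06, np.float64(0.8499), np.float64(-0.2213))] raised [(0.126, np.float64(0.8874), np.float64(-0.1687)), (0.102, np.float64(0.8774), np.float64(-0.1827)), (0.08, np.float64(0.8682), np.float64(-0.1956)), (0.06, np.float64(0.8599), np.float64(-0.2073))]
[523.5 
[... 2707 characters left out ...]
 np.float64(0.061)), (0.06, np.float64(-0.4848), np.float64(0.056))] raised [(0.126, np.float64(-0.302), np.float64(0.0784)), (0.102, np.float64(-0.3508), np.float64(0.0724)), (0.08, np.float64(-0.3954), np.float64(0.0669)), (0.06, np.float64(-0.4361), np.float64(0.062))]
[548.   19.5  11.9 251. ] [(0.126, np.float64(-0.4297), np.float64(0.2682)), (0.102, np.float64(-0.481), np.float64(0.2684)), (0.08, np.float64(-0.528), np.float64(0.2685)), (0.06, np.float64(-0.5707), np.float64(0.2687))] raised [(0.126, np.float64(-0.3785), np.float64(0.268)), (0.102, np.float64(-0.4297), np.float64(0.2682)), (0.08, np.float64(-0.4767), np.float64(0.2683)), (0.06, np.float64(-0.5194), np.float64(0.2685))]
```

View pics/wrist5.png

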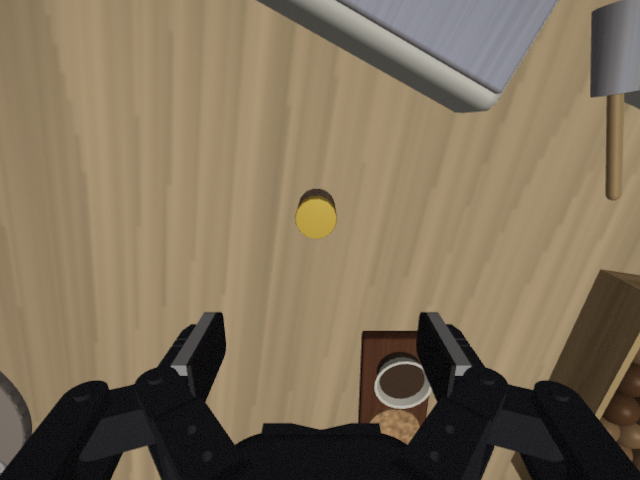

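View pics/scene5.png

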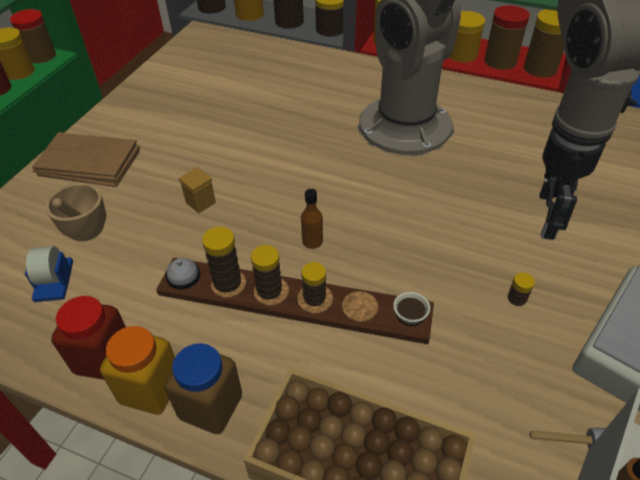

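C stands on pad 3 (lid (313,273), about 4 mm off at worst). D's lid is at (316,217) in the wrist view, about (0.453,0.353). Aligning and picking it.

```bash
python3 -m creep '[-1,6,-3,40,0,-1,0,0,50,0,-1,0,0,0,0,-1,0,0,0,0]' |tail -2
python3 go.py .453 .353 .022
```

```text
wrist_force: [-0.1, 0.6, -0.1]
width: 1.0
t 26.43 p [0.4534 0.3546 0.1228] yaw 9.1 tiltz [ 0.001  0.001 -1.   ] w 1.0 F [-0.1  0.6 -0.1] q7 -0.42
shift mm [ -1.5  -0.8 100.8] roll -0.002
```

```bash
python3 -m creep '[-1,-1,0,40,0,-1,0,0,40,0,-1,0,0,20,0,-1,0,0,0,0]' |tail -2
python3 go.py .453 .353 .022
python3 -m creep '[0.3,0,0,0,0,0.6,0,0,0,0,1,0,0,0,0,1,0,0,0,0,1,0,0,0,0]' 40|tail -2
python3 go.py .453 .353 .022
```

```text
wrist_force: [0.7, -0.9, -0.8]
width: 1.005
t 26.93 p [0.4527 0.3536 0.0216] yaw 9.2 tiltz [-0. -0. -1.] w 1.005 F [ 0.7 -0.9 -0.8] q7 -0.36
shift mm [-0.6  0.2 -0.4] roll -0.001
wrist_force: [-1.7, -1.2, 6.7]
width: 0.436
t 27.55 p [0.4529 0.3541 0.0225] yaw 9.2 tiltz [ 0.001  0.001 -1.   ] w 0.436 F [-1.7 -1.2  6.7] q7 -0.36
shift mm [-1.1 -0.1  0.5] roll -0.001
```

```bash
python3 -m creep '[1,0,0,0,0,1,0,0,-15,0,1,0,0,-35,0,1,0,0,-40,0,1,0,0,-20,0]' |tail -2
python3 go.py .5935 .0855 .13
```

```text
wrist_force: [0.5, 0.8, -1.3]
width: 0.434
t 28.18 p [0.4533 0.3541 0.1345] yaw 9.1 tiltz [ 0.002  0.003 -1.   ] w 0.434 F [ 0.5  0.8 -1.3] q7 -0.42
shift mm [-287.5   95.7    4.1] roll -0.001
```

```bash
python3 -m creep '[1,-25,10,0,0,1,-40,14,0,0,1,-45,14,0,0,1,-45,14,0,0,1,-45,14,0,0]' |tail -2
python3 -m creep '[1,-45,14,0,0,1,-27,11,0,0,1,-13,4,0,0,1,0,0,0,0,1,0,0,0,0]' |tail -2
python3 go.py .5935 .0855 .0465
```

```text
wrist_force: [1.2, -0.2, -0.5]
width: 0.432
wrist_force: [0.6, 0.8, -0.6]
width: 0.436
t 29.43 p [0.5909 0.0892 0.1313] yaw 9.3 tiltz [-0.001  0.001 -1.   ] w 0.436 F [ 0.6  0.8 -0.6] q7 0.13
shift mm [-4.2  2.  84.8] roll 0.002
```

```bash
python3 -m creep '[1,-4,2,25,0,1,0,0,30,0,1,0,0,18,0,1,0,0,4,0,1,0,0,0,0]' |tail -2
python3 go.py .5935 .0855 .0465
python3 -m creep '[1,0,0,1,0,1,0,0,1,0,1,0,0,1,0,1,0,0,1,0,1,0,0,0,0]' |tail -2
python3 go.py .5935 .0855 .0465
```

```text
wrist_force: [-0.3, 0.4, -0.3]
width: 0.433
t 30.05 p [0.5945 0.0841 0.0547] yaw 9.2 tiltz [ 0.  0. -1.] w 0.433 F [-0.3  0.4 -0.3] q7 0.18
shift mm [ 1.5 -0.8  8.2] roll -0.0
wrist_force: [-0.6, 0.3, -0.7]
width: 0.431
t 30.68 p [0.5942 0.0837 0.0502] yaw 9.2 tiltz [-0.  0. -1.] w 0.431 F [-0.6  0.3 -0.7] q7 0.18
shift mm [ 1.9 -0.4  3.7] roll -0.001
```

```bash
python3 -m creep '[1,1.5,-0.5,1,0,1,0,0,1,0,1,0,0,1,0,1,0,0,0,0]' |tail -2
python3 go.py .5935 .0855 .0465
python3 -m creep '[1,0,0,1,0,1,0,0,0,0,1,0,0,0,0]' |tail -2
python3 go.py .5935 .0855 .0465
```

```text
wrist_force: [0.4, 0.6, -0.4]
width: 0.438
t 31.18 p [0.5934 0.085  0.0472] yaw 9.2 tiltz [-0. -0. -1.] w 0.438 F [ 0.4  0.6 -0.4] q7 0.18
shift mm [0.4 0.2 0.7] roll -0.001
wrist_force: [-1.1, -0.4, 4.7]
width: 0.435
t 31.55 p [0.5936 0.085  0.0466] yaw 9.2 tiltz [ 0.  0. -1.] w 0.435 F [-1.1 -0.4  4.7] q7 0.18
shift mm [ 0.5 -0.   0.1] roll -0.001
```

D has touched down. Releasing, backing off and checking.

```bash
python3 -m creep '[-0.4,0,0,0,0,-0.6,0,0,0,0,-1,0,0,0,0,-1,0,0,0,0,-1,0,0,0,0]' |tail -2
python3 -m creep '[-1,0,0,-10,0,-1,0,0,-40,0,-1,0,0,-50,0,-1,0,0,-50,0,-1,0,0,-20,0]' |tail -2
python3 -m creep '[-1,20,0,0,0,-1,45,-10,0,0,-1,50,-15,0,0,-1,50,-15,0,0,-1,50,-15,0,0]' |tail -2
python3 -m creep '[-1,50,-10,0,0,-1,40,0,0,0,-1,20,0,0,0,-1,0,0,0,0,-1,0,0,0,0]' |tail -2
python3 snap.py 6 top scene >/dev/null
python3 - <<'E'
from h import *
import numpy as np
pads=[(.634,-.1667),(.6205,-.0827),(.6068,.0012),(.5932,.0852)];H=[.126,.102,.08,.06]
for n in("top","scene"):
    z=np.load(n+"6.npz");P=z
    for b in blobs(z["im"],(20,150,90),(33,255,255),60):
        for p,h in zip(pads,H):
            q=ray(P,b[0],b[1],h+.024)[:2]
            if np.hypot(*(q-p))<.02: print(n,h,np.round(b[:3],1),q.round(4),"off mm",(1000*(q-p)).round(1))
E
```

```text
wrist_force: [-0.6, -1.1, -0.6]
width: 0.999
wrist_force: [0.4, 0.1, -0.2]
width: 0.999
wrist_force: [0.3, 0.4, -0.4]
width: 0.999
wrist_force: [0.1, -0.3, 0.2]
width: 1.001
top 0.06 [276.8 223.8   8.9] [0.5951 0.0827] off mm [ 1.9 -2.5]
top 0.08 [312.5 216.   10.3] [ 6.067e-01 -1.000e-04] off mm [-0.1 -1.3]
top 0.102 [351.3 206.5  11.8] [ 0.6209 -0.0866] off mm [ 0.4 -3.9]
top 0.126 [390.4 197.4  13.6] [ 0.633  -0.1697] off mm [-1. -3.]
scene 0.06 [359.8 287.9  10.6] [0.5988 0.0856] off mm [5.6 0.4]
scene 0.08 [313.5 272.5  12.3] [0.6111 0.0031] off mm [4.3 1.9]
scene 0.102 [264.5 255.6  13.9] [ 0.6235 -0.084 ] off mm [ 3.  -1.3]
scene 0.126 [217.7 238.6  16. ] [ 0.6357 -0.1665] off mm [1.7 0.2]
```

View pics/top6.png

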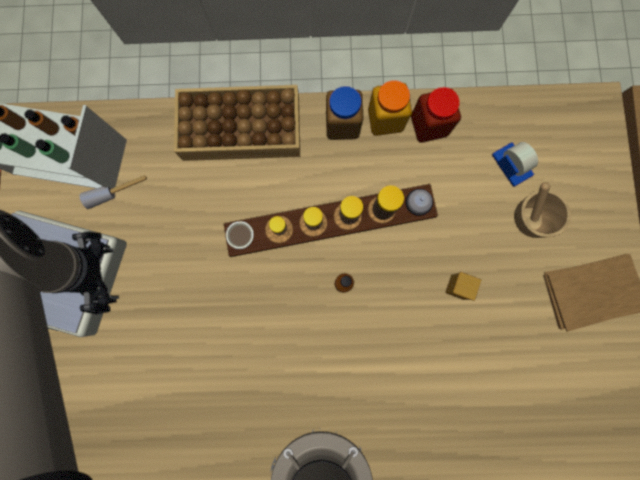

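View pics/scene6.png

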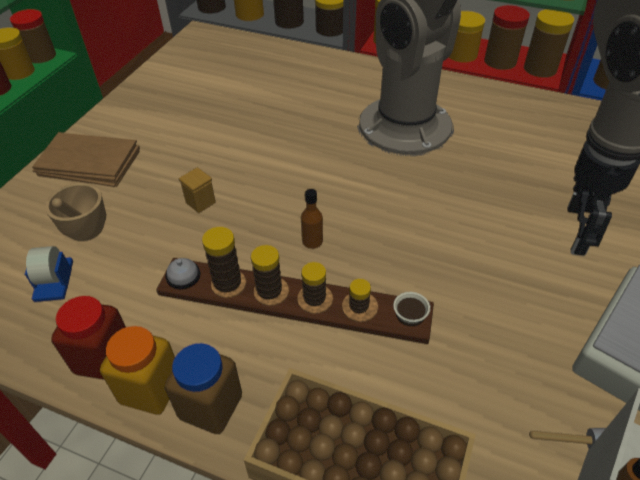

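The lids in the top view at (390,197), (351,207), (313,216) and (277,224) run from largest at the bell to smallest at the bowl. All four stand upright and centred on their pads. The bottle is still at (344,282) and the robot is clear.

```bash
python3 -c "
from workcell import *
print(get_obs()['t']);print(close_job())"
```

```text
34.15
the job is handed in; nothing more can be done
None
```

All four pepper jars are standing upright on the cork pads in size order, and I handed the job in at 34 s. The largest is on pad 1 next to the bell, then the second largest, the second smallest, and the smallest on pad 4 at the bowl end. I picked each one up across the row, lowered it until the wrist felt light contact (about 5 N), and released it.

- **Centring:** the last top and scene views put every jar within about 6 mm of its pad centre. The views differ from each other by up to about 6 mm. The scene view's offset of up to 5.6 mm on the smallest jar may come partly from the visible lid rim, because the top view puts it about 3 mm off.
- **Everything else:** the oil bottle is upright and has not moved in the pictures. The gripper ended open and away from all the objects.

No check failed.

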